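# Set the saw jig's end stop one hole longer and load the bar

## Task

The saw jig on the bench needs its telescoping end stop set one hole longer: squeeze the spring snap button flush with the sleeve, draw the sleeve away from the saddles and let the button spring fully out in the next hole. Then take the brass bar from the bench, lay it down in the jig's two saddles, and push it endways firmly against the head of the stop's adjusting screw until all slack is taken up, never ramming the button or the stop. Let go and leave it lying there, and leave the other things where they are.

Things in the scene. Friction and masses are not known exactly. Their poses are not given: they have to be found in the camera images.
- stop_jig: Green saw jig fixed on the bench; base plate 64 x 425 mm, 10 mm thick. Origin: its underside, near the middle. +y runs along the jig from the clamp block (at y = -198 mm, 50 x 35 mm, 87 mm high) to the saddles and saw guide; x across (-x: the snap button's side); z up. A fixed dark 21 mm square inner tube runs from the clamp block along +y, 58 mm high; the sleeve slides on it.
- jig_saddles (a point): Point between the saddles, near where the bar's centre will lie: 58 mm over the bench, jig y = 130 mm; axes as the jig's. Saddles at jig y = 75..95 and 165..200 mm; trough 18 mm wide, floor 51 mm high, 45 degree lips widen it to about 32 mm at 68 mm height. Between the saddles all is open down to the base plate. Saw guide on the outer saddle: slotted cheeks 32 mm apart, up to 87 mm high.
- stop_sleeve: Aluminium square sleeve on the inner tube: 26 x 26 mm outside, 150 mm long, wall 2 mm, axis 58 mm over the bench. Origin at its middle; axes as the jig's. Four 12 mm holes in its -x wall at y = -50, -20, +10, +40 mm. At the start the button sits in the hole at y = -20 mm; the next one for the longer setting is at y = +10 mm. A steel stop plate, 44 mm wide, 40 mm high, ends it at +y.
- sleeve_slide (a joint): Sleeve's slide, m: 0 = start setting, grows as the sleeve moves along the jig's -y (away from the saddles, longer cut). The next hole is at 0.030. The button has about 1.5 mm of play either way in a hole. Sliding friction about 2 N, plus the button rubbing inside the wall.
- button_press (a joint): Snap button's travel, m: 0 = fully out, 3.5 mm proud of the sleeve; 0.0035 = flush; 0.0055 = under the wall. Spring 1.8 N when out, 3 N when flush. Its edge is bevelled at 46 degrees over the outer 2.6 mm: pressed flush, it slips under the wall when the sleeve is drawn along (10 to 15 N to start); unpressed it locks the sleeve.
- snap_button: Snap button, steel, 9 mm diameter, on the -x side of the inner tube. Origin on the tube's axis behind the button; axes as the jig's.
- button_top (a point): Middle of the snap button's outer face, which looks along the jig's -x; 58 mm over the bench. It does not move along the jig.
- brass_bar: Square brass bar, 14 x 14 x 200 mm, 0.33 kg, lying loose on the bench. Origin at the middle of its underside; x along its length. Both ends are alike.
- bar_center (a point): Centre of the brass bar (half-way up). Axes as the bar's.
- calliper: Steel calliper, 207 x 69 x 6 mm, lying in front of the jig. To be left alone.
- oil_bottle: White plastic bottle with red nozzle, 40 mm diameter, 114 mm high. To be left alone.
- padlock: Brass padlock standing up, 66 mm high. To be left alone.
- tape_roll: Blue tape roll, 64 mm diameter, 18 mm high. To be left alone.
- lock_cylinder: Nickel lock cylinder, 67 mm long, 38 mm high, standing behind the jig. To be left alone.
- stop_plate (a point): Middle of the stop plate's +y face, 83 mm along +y from the sleeve's middle, 58 mm over the bench; axes as the jig's. A fine adjusting screw with a flat 20 mm head stands out of it here; the bar's end bears on that head. How far the head's face stands out, 6 to 21 mm, depends on the last setting and is not given: feel for it. The screw is far too stiff to be pushed in.

How it is judged:
On the way, in this order (a step that is already met when the one before it is completed fails the run):
1. the snap button is pressed flush with the sleeve (value of joint button_press above 0.003 m and value of joint sleeve_slide between -0.01 and 0.01 m), for 0.05 s.
2. the sleeve has moved to the next hole and the button has sprung fully out there (value of joint sleeve_slide between 0.027 and 0.0335 m and value of joint button_press below 0.001 m), for 0.2 s.
3. the bar lies in the saddles and is pressed firmly (over 3 N) against the stop (contact force between brass_bar and stop_sleeve above 3 N and z of bar_center in the frame of stop_plate between -0.003 and 0.003 m and value of joint sleeve_slide above 0.03 m), for 0.2 s.
At the end, for the whole second after the job is handed in: The button stands fully out (within 1 mm) in the next hole with the slack taken up (sleeve 30.0 to 33.5 mm from the start setting); the bar lies at rest down in both saddles, along the jig, its end within 2 mm of the head of the stop's screw (value of joint sleeve_slide between 0.03 and 0.0335 m and value of joint button_press below 0.001 m and x of bar_center in the frame of stop_plate between -0.004 and 0.004 m and z of bar_center in the frame of stop_plate between -0.003 and 0.003 m and angle between the x axis of brass_bar and the y axis of stop_jig, either way round below 0.06 rad and linear speed of brass_bar below 0.01 m/s and y of bar_center in the frame of stop_plate between 0.104 and 0.123 m and distance between bar_center and fine_screw_c0 below 0.1035 m); the robot touches nothing.
It fails at once if the snap button is rammed against the edge of a hole (over 25 N) (contact force between snap_button and stop_sleeve above 25 N).
It fails at once if the bar is rammed against the stop (over 25 N) (contact force between brass_bar and stop_sleeve above 25 N).
It fails at once if a bystander is pushed more than 20 mm (distance of any of calliper, oil_bottle, padlock, tape_roll, lock_cylinder from where it was at the start of the episode above 0.02 m).
It also fails if it takes over 58 s, if anything falls off the work surface, if the arm or the gripper's body presses on something with over 40 N, if the wrist force passes 120 N, or if a joint passes its speed limit or range.

## Robot

A 6-joint arm with a two-finger parallel gripper is mounted at the origin on a cart in front of the work surface, level with it; the furniture and walls round the work are solid. World frame = base frame: x ahead of the robot, y to its left, z up, the work surface at z = 0. Lengths are in m, angles in rad, forces in N, time in s.
With the tool pointing down it reaches from about 0.25 to 0.725 m from the base axis. Payload 4 kg.
Tool frame: the origin (TCP) lies midway between the tips of the shut fingers; the grasp point (between the pads) lies 19 mm behind it; z points along the fingers, x is the direction in which the jaws open and shut, and the axes are right-handed (so a half turn about z gives the same grasp; the last joint's range is limited). The gripper opens to 85 mm and grips with 20 to 120 N. Pads are 22 mm wide; open, the fingers measure 114 mm over their backs; the gripper's body (76 mm by 85 mm) begins 54 mm behind the grasp point. The pads swing forward as they close: fully open they stand 13 mm farther back than shut.
Start: joints at [1.255, 0.241, 0.005, 1.335, 0, 1.571], TCP at [0.155, 0.475, 0.231] pointing down, gripper open.
Joint ranges: [-2.72, 2.72], [-1.05, 1.87], [-1.09, 1.28], [-1.99, 2.15], [-1.42, 1.44], [-3.14, 3.14]. Speed limits (rad/s): [2.79, 2.79, 3.14, 3.14, 3.14, 3.14].

## Interface

Orientations are given as a unit quaternion [x, y, z, w].
In Python, from workcell import bot, vision, ticket gives the robot as it stands.
- The arm moves only by the tool play_rows, never from a script. Its argument "deltas" is one flat list of numbers, 5 for each row, row after row: the opening, from 0 (shut) to 1 (fully open), then the shift along the tool's x, y, z in units of 60 mm (1.0 is 60 mm), then the turn about the tool's z in degrees. A call has 1 to 12 rows; each row shifts and turns the pose as measured when the row begins, along the tool's axes as they then stand; what a row does not reach is not made up. A row lasts 1/8 s, in which the tool goes at most 62.5 mm and 10.7 degrees, less where a joint would pass 70% of its speed; a pose out of reach is approached as far as the arm can. A call is refused whole if a number of a shift passes 1 or a number of a turn 10.7, either way. A call with a gripper value outside its range is refused whole. The fingers move at their own pace and stop on an object; the grip force is fixed at half the most. Time passes only in rows, so rows that do not move let the fingers close. It gives the time, the measured TCP pose, the force and the opening at its end, in the units of the state.
- bot.get_obs(): the state, without advancing time (a new reading comes with each control period).
- vision.camera(name): name is "scene" or "top" or "wrist"; returns a dict with "color" (400x640x3 uint8, blue, green, red), "intrinsics" (3x3 intrinsics, pixels), "rvec" (rotation vector, rad) and "tvec" (3), from world to camera coordinates, as OpenCV has them. Camera axes: x right, y down, z forward; pixel columns grow to the right and rows downward; lengths in m; the calibration is good to about 2 mm. A picture is of the moment at which its call begins. There is no depth.
- ticket.job_done(): hands the job in, once; it reports no verdict.
The state is a dict: "clock": time; "joint_pos": joint angles; "joint_vel": joint speeds; "tau": joint torques, N m; "eef_pos": TCP position; "tool_rot": TCP orientation; "ft_force": force on the tool from outside, world axes, zero at the start; "ft_torque": the same for the moment, N m; "grip_width": finger opening in m.
Only numpy, scipy, OpenCV 4.12 (cv2) and the standard library are available. Lean on these libraries where they do the work, as an engineer would, in place of code of your own. Each camera call takes 0.05 s, during which the arm holds its last target. There are 200 camera calls.

## Working session

There is one attempt and no reset: what is moved stays moved. The work goes in short steps, Python scripts to look and compute and a tool call to move; the robot and the scene stay as the last step left them, time stands still between calls to the robot, and variables do not carry over. Pictures are saved under pics/ and viewed, about 8 in all and at most 12, crops included, and the job is handed in when it is done.

Besides the shell and the picture viewer there is one more tool, called after "Request:" by a JSON object that holds its "fn" and its "kwargs", one argument or row to a line. play_rows: Moves the arm, as the interface text tells. Its arguments: {"type":"object","properties":{"deltas":{"type":"array"}},"required":["deltas"]}

```bash
mkdir -p pics
cat > h.py <<'E'
import numpy as np, cv2
from workcell import bot, vision, ticket
def cam(n,f=None):
    c=vision.camera(n); c['n']=n
    if f: cv2.imwrite('pics/'+f,c['color'])
    return c
def ray(c,uv):
    R=cv2.Rodrigues(np.array(c['rvec'],float))[0]; t=np.array(c['tvec'],float).ravel()
    d=R.T@np.linalg.inv(c['intrinsics'])@np.array([uv[0],uv[1],1.]); return -R.T@t,d
def plane(c,uv,z):
    o,d=ray(c,uv); return o+d*(z-o[2])/d[2]
def proj(c,P):
    return cv2.projectPoints(np.array(P,float).reshape(-1,3),np.array(c['rvec'],float),np.array(c['tvec'],float),np.array(c['intrinsics'],float),None)[0].reshape(-1,2)
def st():
    o=bot.get_obs()
    for k in ('clock','eef_pos','tool_rot','ft_force','grip_width','joint_pos'): print(k,np.round(o[k],4))
E
python3 - <<'E'
from h import *
import pickle
a=cam('top','top0.png');b=cam('scene','scene0.png')
pickle.dump((a,b),open('c0.pkl','wb'))
for c in (a,b):
    print(c['n'],ray(c,(320,200)),c['intrinsics'][0][0])
st()
E
```

```text
top (array([0.10739087, 0.19032828, 1.02081775]), array([ 0.39461547, -0.15855428, -0.90513984])) 364.63012845475424
scene (array([ 0.22041244, -0.46247487,  0.71545567]), array([ 0.34620957,  0.55420254, -0.75705516])) 364.2871291362055
clock 0.1
eef_pos [0.1551 0.4747 0.2305]
tool_rot [ 8.095e-01  5.871e-01 -8.000e-04  5.000e-04]
ft_force [-0.9486 -0.3204 -0.45  ]
grip_width 0.0855
joint_pos [1.255  0.2413 0.0038 1.3352 0.     1.5708]
```

View pics/top0.png

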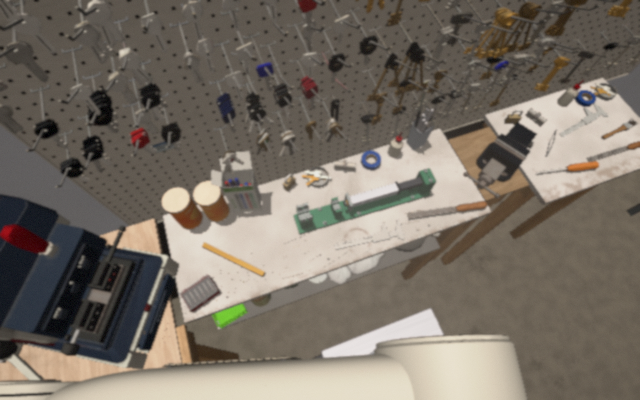

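View pics/scene0.png

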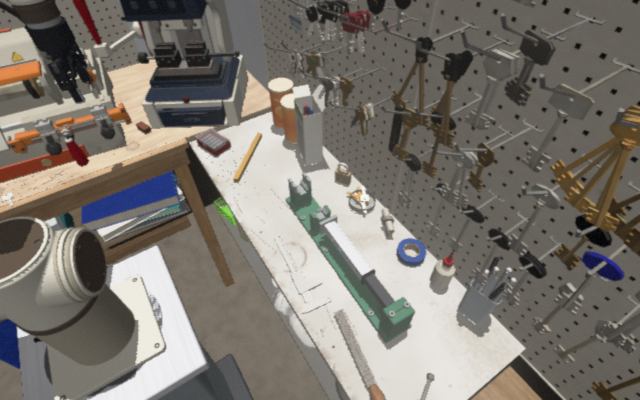

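Run:
```python
from h import *
import pickle
a,b=pickle.load(open('c0.pkl','rb'))
im=a['color'][140:300,180:500]; s=b['color'][120:350,200:440]
cv2.imwrite('pics/top_c.png',cv2.resize(im,None,fx=2.5,fy=2.5,interpolation=cv2.INTER_CUBIC))
cv2.imwrite('pics/sc_c.png',cv2.resize(s,None,fx=2.6,fy=2.6,interpolation=cv2.INTER_CUBIC))
for c in (a,b):
    h=cv2.cvtColor(c['color'],cv2.COLOR_BGR2HSV)
    for nm,lo,hi in (('bar',(12,120,110),(28,255,255)),('green',(65,70,30),(90,255,220))):
        m=cv2.inRange(h,lo,hi)
        if nm=='green': m=cv2.morphologyEx(m,cv2.MORPH_CLOSE,np.ones((9,9)))
        for k in cv2.findContours(m,0,2)[0]:
            if cv2.contourArea(k)<100: continue
            r=cv2.minAreaRect(k)
            if max(r[1])<30: continue
            bx=cv2.boxPoints(r)
            q=[plane(c,p,0.014 if nm=='bar' else 0.01)[:2].round(3).tolist() for p in bx]
            print(c['n'],nm,np.round(r[0]),np.round(r[1],1),round(r[2]),plane(c,r[0],.01).round(3),q)
```

```text
top bar [233. 259.] [66.2  3.6] 27 [0.458 0.309 0.01 ] [[0.524, 0.381], [0.532, 0.375], [0.391, 0.239], [0.384, 0.246]]
scene bar [247. 156.] [ 3.9 50.6] 28 [0.459 0.308 0.01 ] [[0.39, 0.246], [0.528, 0.382], [0.533, 0.368], [0.395, 0.235]]
scene bar [ 23. 139.] [18.7 30.2] 41 [-0.081  0.764  0.01 ] [[-0.125, 0.759], [-0.064, 0.851], [-0.033, 0.756], [-0.094, 0.672]]
scene bar [ 73. 120.] [ 7.4 40.3] 76 [0.064 0.782 0.01 ] [[0.009, 0.804], [0.125, 0.791], [0.122, 0.746], [0.009, 0.76]]
scene bar [19. 73.] [16.5 42.8] 79 [-0.06   1.217  0.01 ] [[-0.13, 1.291], [0.013, 1.269], [0.01, 1.127], [-0.125, 1.151]]
```

View pics/top_c.png

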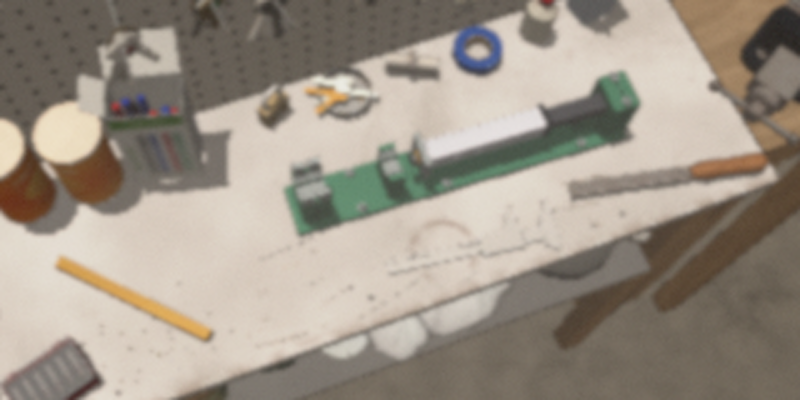

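View pics/sc_c.png

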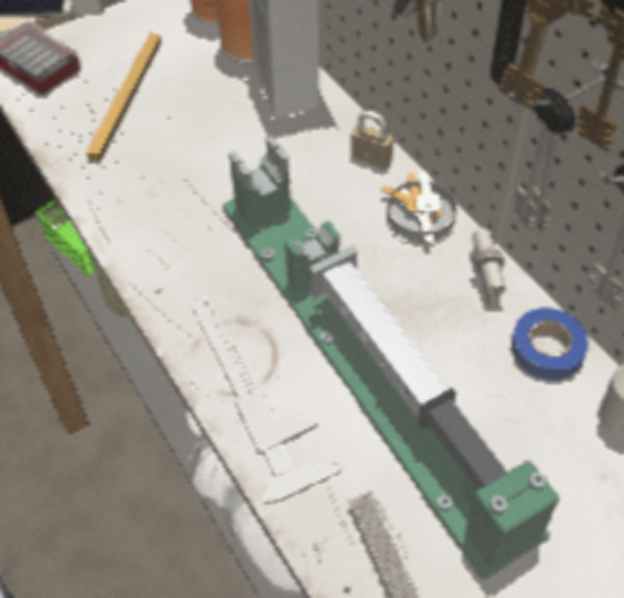

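Run:
```python
from h import *
import pickle
a,b=pickle.load(open('c0.pkl','rb'))
T=lambda x,y:(180+x/2.5,140+y/2.5); S=lambda x,y:(200+x/2.6,120+y/2.6)
def show(nm,c,pts,z): print(nm,[plane(c,p,z)[:2].round(3).tolist() for p in pts])
show('top base saddle end L/R(z.01)',a,[T(287,185),T(303,235)],.01)
show('top base front edge',a,[T(303,235),T(437,195),T(628,138)],.01)
show('sc base: left corner, front edge',b,[S(226,205),S(300,310),S(370,405),S(462,540)],.01)
show('sc clamp top',b,[S(478,500),S(530,463),S(558,492),S(500,535)],.087)
show('sc sleeve top near/far L,R',b,[S(330,270),S(352,263),S(420,402),S(452,388)],.071)
show('top sleeve top',a,[T(418,140),T(424,162),T(543,108),T(547,130)],.071)
show('top clamp top',a,[T(596,84),T(626,72),T(637,98),T(607,112)],.087)
show('sc stop plate top ends',b,[S(310,264),S(353,246)],.078)
```

```text
top base saddle end L/R(z.01) [[0.53, 0.101], [0.464, 0.103]]
top base front edge [[0.464, 0.103], [0.457, -0.064], [0.446, -0.315]]
sc base: left corner, front edge [[0.474, 0.104], [0.468, -0.042], [0.466, -0.154], [0.458, -0.285]]
sc clamp top [[0.459, -0.289], [0.507, -0.287], [0.509, -0.314], [0.456, -0.316]]
sc sleeve top near/far L,R [[0.49, -0.058], [0.51, -0.062], [0.478, -0.2], [0.506, -0.204]]
top sleeve top [[0.507, -0.054], [0.478, -0.05], [0.495, -0.209], [0.467, -0.2]]
top clamp top [[0.496, -0.274], [0.499, -0.315], [0.463, -0.31], [0.459, -0.269]]
sc stop plate top ends [[0.477, -0.047], [0.518, -0.051]]
```

```bash
cat >> h.py <<'E'
from scipy.spatial.transform import Rotation as Ro
def need(target,ang,n=1,g=1.0):
    """rows to reach target (world TCP) with tool x at world angle ang deg, n rows"""
    o=bot.get_obs(); R=Ro.from_quat(o['tool_rot']).as_matrix(); p=np.array(o['eef_pos'])
    a0=np.degrees(np.arctan2(R[1,0],R[0,0])); da=(a0-ang+180)%360-180
    dp=(np.array(target)-p)/n/.06
    print('at',p.round(4),'ang',round(a0,2),'F',np.round(o['ft_force'],2),'w',round(o['grip_width'],4),'t',round(o['clock'],2))
    for i in range(n):
        Ri=R@Ro.from_euler('z',da*i/n,degrees=True).as_matrix()
        print([g]+(Ri.T@dp).round(3).tolist()+[round(da/n,2)])
E
python3 - <<'E'
from h import *
need([0.43,-0.15,0.23],-2.6,12)
E
```

```text
at [0.1551 0.4747 0.2305] ang 71.91 F [-0.95 -0.32 -0.45] w 0.0855 t 0.1
[1.0, -0.706, 0.632, 0.002, np.float64(6.21)]
[1.0, -0.634, 0.705, 0.002, np.float64(6.21)]
[1.0, -0.554, 0.769, 0.002, np.float64(6.21)]
[1.0, -0.467, 0.825, 0.002, np.float64(6.21)]
[1.0, -0.375, 0.871, 0.002, np.float64(6.21)]
[1.0, -0.279, 0.906, 0.002, np.float64(6.21)]
[1.0, -0.179, 0.931, 0.002, np.float64(6.21)]
[1.0, -0.078, 0.945, 0.002, np.float64(6.21)]
[1.0, 0.025, 0.948, 0.002, np.float64(6.21)]
[1.0, 0.127, 0.939, 0.002, np.float64(6.21)]
[1.0, 0.228, 0.92, 0.002, np.float64(6.21)]
[1.0, 0.326, 0.89, 0.002, np.float64(6.21)]
```

Request:
{"fn": "play_rows", "kwargs": {
  "deltas": [1, -0.7, 0.63, 0, 6.2, 1, -0.63, 0.7, 0, 6.2, 1, -0.55, 0.77, 0, 6.2, 1, -0.47, 0.82, 0, 6.2, 1, -0.37, 0.87, 0, 6.2, 1, -0.28, 0.9, 0, 6.2, 1, -0.18, 0.93, 0, 6.2, 1, -0.08, 0.94, 0, 6.2, 1, 0.02, 0.95, 0, 6.2, 1, 0.13, 0.94, 0, 6.2, 1, 0.23, 0.92, 0, 6.2, 1, 0.33, 0.89, 0, 6.2]
}}

```text
clock: 1.6
eef_pos: [0.4244, -0.1695, 0.2292]
tool_rot: [0.999, -0.039, 0.001, 0.002]
ft_force: [1.5, 0.4, 0.8]
grip_width: 0.0854
```

Run:
```python
from h import *
need([0.43,-0.15,0.23],-2.6,1)
c=cam('wrist','w1.png'); import pickle; pickle.dump(c,open('w1.pkl','wb'))
print(ray(c,(320,200)))
```

```text
at [ 0.4244 -0.1695  0.2292] ang -4.47 F [1.55 0.37 0.85] w 0.0854 t 1.6
[1.0, 0.067, -0.331, -0.014, np.float64(-1.87)]
(array([ 0.43119096, -0.08797949,  0.37237523]), array([-0.023132  , -0.30950034, -0.95073362]))
```

View pics/w1.png

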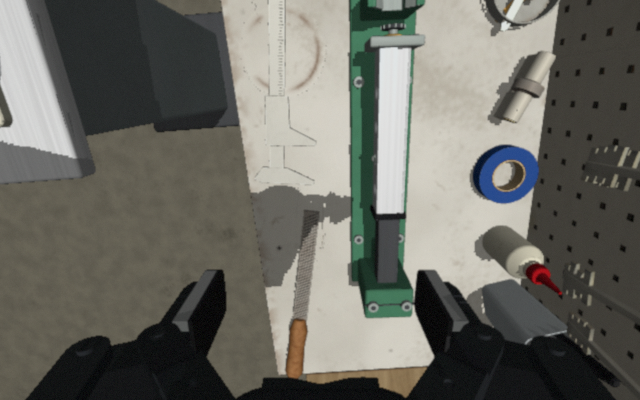

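Run:
```python
from h import *
import pickle
c=pickle.load(open('w1.pkl','rb'))
im=c['color']; g=cv2.cvtColor(im,cv2.COLOR_BGR2GRAY)
cv2.imwrite('pics/w1c.png',cv2.resize(im[20:230,345:435],None,fx=2.8,fy=2.8,interpolation=cv2.INTER_CUBIC))
m=(g>200).astype(np.uint8); 
for r in range(50,212,20):
    row=g[r,362:415].astype(int); d=np.diff(row); l=362+np.argmax(d); rr=362+np.argmin(d)
    L=plane(c,(l+.5,r),.071);Rr=plane(c,(rr+.5,r),.071); print(r,l,rr,L.round(4)[:2],Rr.round(4)[:2])
print(g[30:56,392].tolist()); print(g[205:225,390].tolist())
for uv,z in (((397,38),.078),((397,46),.078),((390,214),.071),((390,283),.0685),((388,318),.087),((363,316),.087),((412,316),.087)): print(uv,plane(c,uv,z).round(4))
```

```text
50 378 410 [ 0.4825 -0.0597] [ 0.5089 -0.0618]
70 378 409 [ 0.4822 -0.0751] [ 0.5082 -0.0772]
90 378 408 [ 0.4818 -0.0911] [ 0.5075 -0.0931]
110 377 407 [ 0.4806 -0.1075] [ 0.5068 -0.1096]
130 377 407 [ 0.4802 -0.1247] [ 0.5069 -0.1269]
150 377 406 [ 0.4798 -0.1426] [ 0.5061 -0.1447]
170 376 405 [ 0.4784 -0.1611] [ 0.5052 -0.1632]
190 376 404 [ 0.4779 -0.1804] [ 0.5044 -0.1826]
210 375 403 [ 0.4765 -0.2005] [ 0.5035 -0.2027]
[144, 153, 150, 137, 119, 126, 147, 165, 170, 170, 169, 167, 163, 159, 148, 123, 102, 180, 222, 224, 224, 225, 225, 225, 225, 224]
[219, 219, 219, 219, 218, 218, 218, 211, 150, 58, 29, 27, 27, 31, 40, 65, 72, 73, 73, 74]
(397, 38) [ 0.4963 -0.0528  0.078 ]
(397, 46) [ 0.4963 -0.0586  0.078 ]
(390, 214) [ 0.4904 -0.2057  0.071 ]
(390, 283) [ 0.49   -0.2845  0.0685]
(388, 318) [ 0.4839 -0.314   0.087 ]
(363, 316) [ 0.4584 -0.3094  0.087 ]
(412, 316) [ 0.5086 -0.3135  0.087 ]
```

View pics/w1c.png

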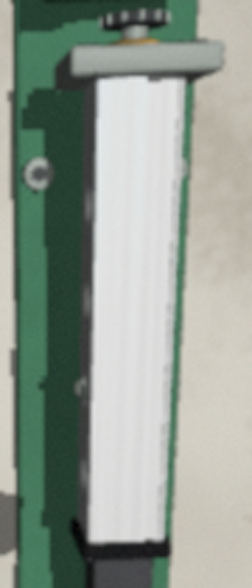

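Request:
{"fn": "play_rows", "kwargs": {
  "deltas": [0.7, 0.55, -0.1, 0.3, -1.1, 0.7, 0.55, -0.1, 0.3, -1.1, 0.7, 0, 0, 0.3, 0, 0.7, 0, 0, 0.3, 0]
}}

```text
clock: 2.15
eef_pos: [0.4963, -0.1723, 0.1538]
tool_rot: [1.0, -0.026, 0.001, 0.005]
ft_force: [0.7, 0.4, -0.3]
grip_width: 0.0601
```

Run:
```python
from h import *
need([0.4918,-0.1555,0.037],-2.25,1)
st()
```

```text
at [ 0.4963 -0.1723  0.1538] ang -2.96 F [ 0.7   0.35 -0.32] w 0.0601 t 2.15
[1.0, -0.094, -0.293, 1.944, np.float64(-0.71)]
clock 2.15
eef_pos [ 0.4963 -0.1723  0.1538]
tool_rot [ 0.9997 -0.0258  0.0012  0.0045]
ft_force [ 0.6999  0.3549 -0.3187]
grip_width 0.0601
joint_pos [-0.3296  0.3325 -0.0765  1.1567 -0.0079  1.2928]
```

Request:
{"fn": "play_rows", "kwargs": {
  "deltas": [0.7, -0.07, -0.28, 0, -0.7, 0.7, 0, 0, 0.4, 0, 0.7, 0, 0, 0.4, 0, 0.7, 0, 0, 0.4, 0, 0.7, 0, 0, 0.2, 0, 0.7, 0, 0, 0, 0]
}}

```text
clock: 2.9
eef_pos: [0.4916, -0.1494, 0.0696]
tool_rot: [1.0, -0.016, 0.001, 0.003]
ft_force: [-0.8, -0.4, 1.2]
grip_width: 0.0601
```

Run:
```python
from h import *
need([0.4918,-0.1555,0.037],-2.25,1)
c=cam('wrist'); cv2.imwrite('pics/w2.png',c['color'])
import pickle; pickle.dump(c,open('w2.pkl','wb'))
```

```text
at [ 0.4916 -0.1494  0.0696] ang -1.86 F [-0.75 -0.41  1.17] w 0.0601 t 2.9
[1.0, 0.005, 0.098, 0.544, np.float64(0.39)]
```

View pics/w2.png

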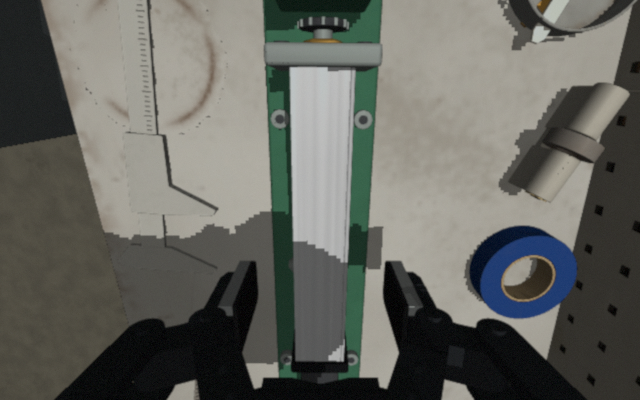

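Run:
```python
from h import *
import pickle
c=pickle.load(open('w2.pkl','rb'))
g=cv2.cvtColor(c['color'],cv2.COLOR_BGR2GRAY)
print(plane(c,(322,44),.078),plane(c,(322,361),.071),plane(c,(322,372),.071),plane(c,(290,265),.058))
print(g[36:72,310].tolist())
cv2.imwrite('pics/w2c.png',cv2.resize(c['color'][220:380,230:400],None,fx=4,fy=3.5,interpolation=cv2.INTER_CUBIC))
```

```text
[ 0.49607298 -0.05128267  0.078     ] [ 0.49122449 -0.20532345  0.071     ] [ 0.49098227 -0.21293139  0.071     ] [ 0.47614012 -0.15359005  0.058     ]
[84, 85, 79, 74, 76, 78, 84, 108, 125, 132, 135, 138, 138, 139, 136, 137, 136, 137, 136, 133, 132, 131, 132, 129, 129, 122, 113, 102, 85, 67, 100, 161, 187, 189, 189, 189]
```

View pics/w2c.png

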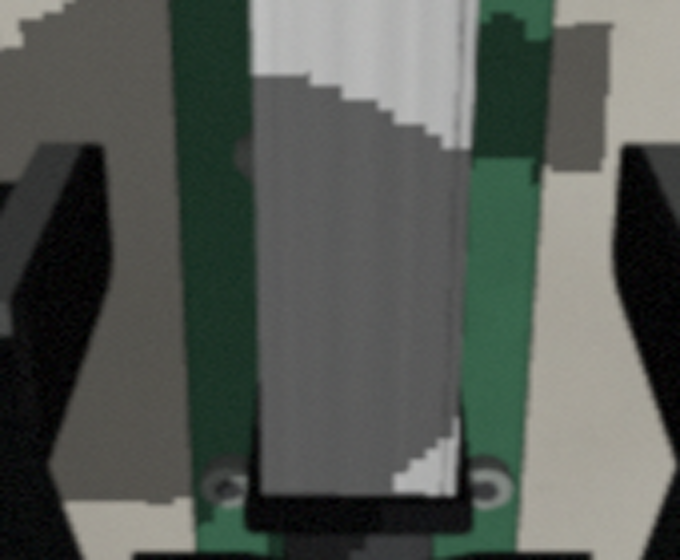

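Request:
{"fn": "play_rows", "kwargs": {
  "deltas": [0.7, 0, 0.08, 0.25, 0.3, 0.7, 0, 0, 0.2, 0, 0.7, 0, 0, 0.1, 0, 0.7, 0, 0, 0, 0]
}}

```text
clock: 3.45
eef_pos: [0.4934, -0.1555, 0.0367]
tool_rot: [1.0, -0.019, 0.003, 0.004]
ft_force: [-0.4, -0.7, 0.1]
grip_width: 0.0598
```

Run:
```python
from h import *
need([0.4920,-0.1545,0.037],-2.25,1)
```

```text
at [ 0.4934 -0.1555  0.0367] ang -2.2 F [-0.43 -0.67  0.1 ] w 0.0598 t 3.45
[1.0, -0.024, -0.015, -0.005, np.float64(0.05)]
```

Request:
{"fn": "play_rows", "kwargs": {
  "deltas": [0.45, -0.02, -0.01, 0, 0, 0.3, 0, 0, 0, 0, 0, 0, 0, 0, 0, 0, 0, 0, 0, 0, 0, 0, 0, 0, 0, 0, 0, 0, 0, 0]
}}

```text
clock: 4.2
eef_pos: [0.4916, -0.1548, 0.0371]
tool_rot: [1.0, -0.02, 0.003, 0.004]
ft_force: [-0.5, -0.0, -0.2]
grip_width: 0.0248
```

Run:
```python
from h import *
need([0.4920,-0.1545,0.037],-2.25,1)
```

```text
at [ 0.4916 -0.1548  0.0371] ang -2.24 F [-0.5  -0.01 -0.2 ] w 0.0248 t 4.2
[1.0, 0.006, -0.006, 0.001, np.float64(0.01)]
```

Request:
{"fn": "play_rows", "kwargs": {
  "deltas": [0, 0, 0.02, 0, 0, 0, 0, 0.02, 0, 0, 0, 0, 0.02, 0, 0]
}}

```text
clock: 4.58
eef_pos: [0.4916, -0.1563, 0.037]
tool_rot: [1.0, -0.019, 0.003, 0.002]
ft_force: [-0.8, 4.3, 0.3]
grip_width: 0.0255
```

Request:
{"fn": "play_rows", "kwargs": {
  "deltas": [0, 0, 0.03, 0, 0, 0, 0, 0.03, 0, 0]
}}

```text
clock: 4.82
eef_pos: [0.4915, -0.1579, 0.037]
tool_rot: [1.0, -0.018, 0.003, -0.0]
ft_force: [0.8, 9.8, 2.1]
grip_width: 0.0254
```

Request:
{"fn": "play_rows", "kwargs": {
  "deltas": [0, 0, 0.04, 0, 0, 0, 0, 0.04, 0, 0]
}}

```text
clock: 5.08
eef_pos: [0.4915, -0.1581, 0.037]
tool_rot: [1.0, -0.017, 0.003, -0.005]
ft_force: [1.3, 12.1, 2.0]
grip_width: 0.0253
```

Run:
```python
from h import *
need([0.4920,-0.1845,0.037],-2.25,1)
```

```text
at [ 0.4915 -0.1581  0.037 ] ang -1.97 F [ 1.32 12.08  2.02] w 0.0253 t 5.08
[1.0, 0.023, 0.44, -0.005, np.float64(0.28)]
```

Request:
{"fn": "play_rows", "kwargs": {
  "deltas": [0, 0, 0.055, 0, 0]
}}

```text
clock: 5.2
eef_pos: [0.4915, -0.1585, 0.037]
tool_rot: [1.0, -0.016, 0.003, -0.008]
ft_force: [1.2, 13.7, 2.7]
grip_width: 0.0253
```

Request:
{"fn": "play_rows", "kwargs": {
  "deltas": [0, 0, 0.055, 0, 0]
}}

```text
clock: 5.32
eef_pos: [0.4914, -0.1618, 0.037]
tool_rot: [1.0, -0.016, 0.003, -0.008]
ft_force: [-0.1, 0.3, 0.6]
grip_width: 0.0252
```

Request:
{"fn": "play_rows", "kwargs": {
  "deltas": [0, 0.01, 0.08, 0, 0.1, 0, 0, 0.08, 0, 0.1, 0, 0, 0.06, 0, 0, 0, 0, 0, 0, 0]
}}

```text
clock: 5.82
eef_pos: [0.4907, -0.1765, 0.037]
tool_rot: [1.0, -0.018, 0.002, -0.008]
ft_force: [-1.3, 3.7, 2.0]
grip_width: 0.0254
```

Run:
```python
from h import *
need([0.4907,-0.1845,0.037],-2.25,1)
```

```text
at [ 0.4907 -0.1765  0.037 ] ang -2.07 F [-1.3   3.68  2.01] w 0.0254 t 5.83
[1.0, 0.005, 0.134, -0.002, np.float64(0.18)]
```

Request:
{"fn": "play_rows", "kwargs": {
  "deltas": [0, 0, 0.03, 0, 0, 0, 0, 0.03, 0, 0, 0, 0, 0.03, 0, 0]
}}

```text
clock: 6.2
eef_pos: [0.4905, -0.183, 0.037]
tool_rot: [1.0, -0.018, 0.002, -0.007]
ft_force: [-2.0, 2.9, 2.2]
grip_width: 0.0254
```

Run:
```python
from h import *
need([0.4905,-0.1845,0.037],-2.25,1)
c=cam('wrist','w3.png'); g=cv2.cvtColor(c['color'],cv2.COLOR_BGR2GRAY)
for uv in ((310,30),(310,60),(310,90)): print(plane(c,uv,.078)[1].round(4))
print(g[0:110:1,305].tolist())
```

```text
at [ 0.4905 -0.183   0.037 ] ang -2.08 F [-1.99  2.86  2.17] w 0.0254 t 6.2
[1.0, 0.002, 0.026, -0.0, np.float64(0.17)]
-0.0856
-0.0934
-0.1015
[54, 68, 76, 74, 95, 109, 114, 118, 122, 125, 124, 124, 124, 125, 125, 124, 126, 125, 126, 123, 124, 124, 122, 121, 120, 121, 121, 121, 118, 115, 107, 100, 91, 84, 70, 52, 37, 27, 39, 68, 86, 96, 145, 170, 177, 175, 176, 177, 175, 176, 177, 176, 177, 177, 175, 176, 177, 175, 178, 176, 177, 175, 175, 176, 175, 175, 174, 175, 177, 175, 175, 175, 174, 174, 176, 174, 175, 174, 175, 174, 174, 175, 175, 174, 174, 174, 174, 175, 175, 175, 176, 175, 174, 176, 173, 175, 174, 174, 174, 174, 175, 174, 175, 172, 174, 174, 173, 174, 173, 174]
```

Request:
{"fn": "play_rows", "kwargs": {
  "deltas": [0, 0, 0.025, 0, 0, 0, 0, 0.025, 0, 0]
}}

```text
clock: 6.5
eef_pos: [0.4903, -0.1859, 0.037]
tool_rot: [1.0, -0.018, 0.002, -0.007]
ft_force: [-1.8, 6.4, 3.0]
grip_width: 0.0252
```

Request:
{"fn": "play_rows", "kwargs": {
  "deltas": [0, 0, 0.025, 0, 0]
}}

```text
clock: 6.62
eef_pos: [0.4903, -0.1861, 0.037]
tool_rot: [1.0, -0.018, 0.002, -0.009]
ft_force: [-1.3, 8.1, 2.8]
grip_width: 0.0253
```

Request:
{"fn": "play_rows", "kwargs": {
  "deltas": [0, 0, 0, 0, 0, 0.3, 0, 0, 0, 0, 0.5, 0, 0, 0, 0, 0.7, 0, 0, 0, 0, 0.7, 0, 0, 0, 0]
}}

```text
clock: 7.25
eef_pos: [0.4917, -0.1875, 0.0371]
tool_rot: [1.0, -0.018, 0.004, -0.007]
ft_force: [-0.6, -0.3, -0.8]
grip_width: 0.0596
```

Request:
{"fn": "play_rows", "kwargs": {
  "deltas": [0.7, 0, 0, -0.4, 0, 0.7, 0, 0, -0.6, 0, 0.7, 0, 0, -0.6, 0, 0.7, 0, 0, -0.6, 0, 0.7, 0, 0, 0, 0]
}}

```text
clock: 7.88
eef_pos: [0.4909, -0.1905, 0.1724]
tool_rot: [1.0, -0.018, 0.004, -0.007]
ft_force: [0.1, -0.4, 0.3]
grip_width: 0.06
```

Run:
```python
from h import *
need([0.45,0.0,0.19],-2.25,1)
c=cam('wrist'); import pickle; pickle.dump(c,open('w4.pkl','wb'))
o,d=ray(c,(320,200)); print(o)
ys=[proj(c,[.492,y,.06])[0].round() for y in (-.07,-.15,-.22)]; print(ys)
u=int(ys[0][0]); r0=max(0,int(ys[0][1])-40); 
cv2.imwrite('pics/w4.png',cv2.resize(c['color'][r0:r0+200,u-60:u+60],None,fx=3,fy=3,interpolation=cv2.INTER_CUBIC)); print(u,r0)
```

```text
at [ 0.4909 -0.1905  0.1724] ang -2.12 F [ 0.12 -0.36  0.32] w 0.06 t 7.88
[1.0, -0.796, -3.152, -0.253, np.float64(0.13)]
[ 0.49327591 -0.11130323  0.31707585]
[array([313.,  36.]), array([318., 150.]), array([321., 234.])]
313 0
```

View pics/w4.png

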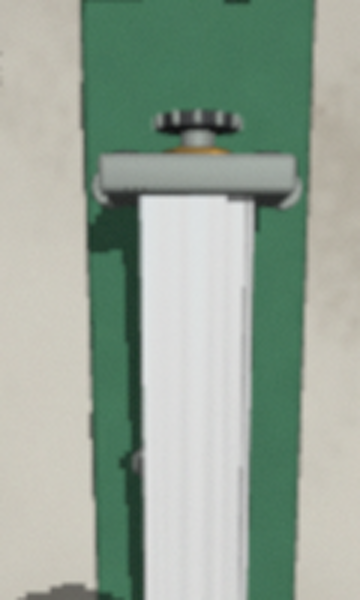

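Run:
```python
from h import *
import pickle
a,b=pickle.load(open('c0.pkl','rb')); c=pickle.load(open('w4.pkl','rb'))
print('plate',plane(c,(313,51),.078),'head',plane(c,(318,37.5),.066),plane(c,(318,37.5),.068))
S=lambda x,y:(200+x/2.6,120+y/2.6)
print('box base',[plane(b,S(*p),0).round(3)[:2] for p in ((268,128),(325,105),(252,95))], 'cup',plane(b,S(235,60),0))
need([0.38,0.27,0.17],-45.7,11)
```

```text
plate [ 0.49160813 -0.08199423  0.078     ] head [ 0.49531995 -0.07222222  0.066     ] [ 0.49530367 -0.07253353  0.068     ]
box base [array([0.57 , 0.183]), array([0.641, 0.179]), array([0.582, 0.238])] cup [0.59617721 0.30063507 0.        ]
at [ 0.4897 -0.19    0.1706] ang -2.12 F [-0.28  0.61 -0.46] w 0.0599 t 7.92
[1.0, -0.192, -0.69, 0.011, np.float64(3.96)]
[1.0, -0.239, -0.675, 0.011, np.float64(3.96)]
[1.0, -0.285, -0.657, 0.011, np.float64(3.96)]
[1.0, -0.33, -0.636, 0.011, np.float64(3.96)]
[1.0, -0.373, -0.612, 0.011, np.float64(3.96)]
[1.0, -0.414, -0.584, 0.011, np.float64(3.96)]
[1.0, -0.454, -0.554, 0.011, np.float64(3.96)]
[1.0, -0.491, -0.522, 0.011, np.float64(3.96)]
[1.0, -0.526, -0.487, 0.011, np.float64(3.96)]
[1.0, -0.558, -0.449, 0.011, np.float64(3.96)]
[1.0, -0.588, -0.409, 0.011, np.float64(3.96)]
```

Request:
{"fn": "play_rows", "kwargs": {
  "deltas": [0.7, -0.19, -0.69, 0, 4, 0.7, -0.24, -0.67, 0, 4, 0.7, -0.28, -0.66, 0, 4, 0.7, -0.33, -0.64, 0, 4, 0.7, -0.37, -0.61, 0, 4, 0.7, -0.41, -0.58, 0, 4, 0.7, -0.45, -0.55, 0, 4, 0.7, -0.49, -0.52, 0, 4, 0.7, -0.53, -0.49, 0, 4, 0.7, -0.56, -0.45, 0, 4, 0.7, -0.59, -0.41, 0, 4]
}}

```text
clock: 9.3
eef_pos: [0.3778, 0.2802, 0.1623]
tool_rot: [0.913, -0.407, -0.01, -0.001]
ft_force: [-0.1, 0.5, 0.2]
grip_width: 0.0595
```

Run:
```python
from h import *
need([0.4585,0.31,0.10],-45.7,3,.7)
```

```text
at [0.3778 0.2802 0.1623] ang -48.08 F [-0.12  0.46  0.22] w 0.0595 t 9.3
[0.7, 0.183, -0.447, 0.34, np.float64(-0.79)]
[0.7, 0.189, -0.444, 0.34, np.float64(-0.79)]
[0.7, 0.195, -0.442, 0.34, np.float64(-0.79)]
```

Request:
{"fn": "play_rows", "kwargs": {
  "deltas": [0.7, 0.18, -0.45, 0.34, -0.8, 0.7, 0.19, -0.45, 0.34, -0.8, 0.7, 0.2, -0.45, 0.34, -0.8, 0.7, 0, 0, 0, 0]
}}

```text
clock: 9.8
eef_pos: [0.4567, 0.314, 0.0918]
tool_rot: [0.923, -0.384, -0.013, 0.002]
ft_force: [-1.1, -0.6, 0.1]
grip_width: 0.0594
```

Run:
```python
from h import *
need([0.4585,0.31,0.10],-45.7,1,.7)
c=cam('wrist','w5.png')
h=cv2.cvtColor(c['color'],cv2.COLOR_BGR2HSV); m=cv2.inRange(h,(12,110,60),(30,255,255))
k=max(cv2.findContours(m,0,2)[0],key=cv2.contourArea); r=cv2.minAreaRect(k); print(np.round(r[0]),np.round(r[1]),cv2.boundingRect(k))
b=cv2.boxPoints(r); print([plane(c,p,.014).round(4)[:2].tolist() for p in b])
print(Ro.from_quat(bot.get_obs()['tool_rot']).as_matrix()[:,2])
```

```text
at [0.4567 0.314  0.0918] ang -45.17 F [-1.14 -0.56  0.09] w 0.0594 t 9.8
[0.7, 0.066, 0.027, -0.137, np.float64(0.53)]
[330. 191.] [ 22. 269.] (320, 57, 25, 270)
[[0.3843, 0.2479], [0.5298, 0.3846], [0.5388, 0.3751], [0.3964, 0.2354]]
[-0.02570103  0.00548057 -0.99965465]
```

View pics/w5.png

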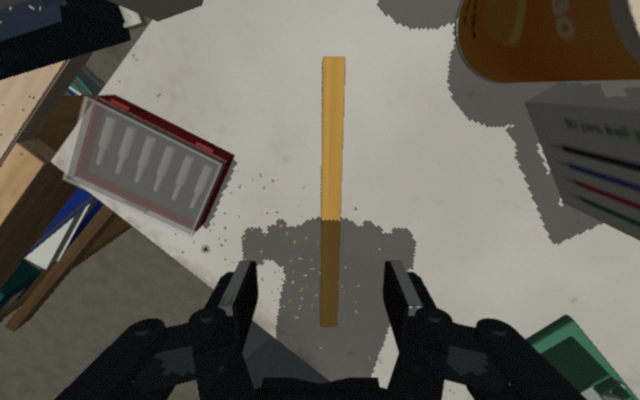

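Request:
{"fn": "play_rows", "kwargs": {
  "deltas": [0.7, 0.1, -0.02, 0.3, 0.9, 0.6, 0, 0, 0.4, 0, 0.6, 0, 0, 0.3, 0, 0.6, 0, 0, 0.1, 0, 0.6, 0, 0, 0, 0]
}}

```text
clock: 10.48
eef_pos: [0.4558, 0.3088, 0.0267]
tool_rot: [0.92, -0.391, -0.013, 0.003]
ft_force: [-0.3, 0.6, 0.7]
grip_width: 0.0513
```

Run:
```python
from h import *
need([0.4612,0.3103,0.005],-46.2,1,.6)
print(Ro.from_quat(bot.get_obs()['tool_rot']).as_matrix()[:,2])
```

```text
at [0.4558 0.3088 0.0267] ang -46.11 F [-0.27  0.62  0.65] w 0.0513 t 10.47
[0.6, 0.052, -0.088, 0.359, np.float64(0.09)]
[-0.0273201   0.00474402 -0.99961548]
```

Request:
{"fn": "play_rows", "kwargs": {
  "deltas": [0.6, 0.05, -0.09, 0.2, 0, 0.6, 0, 0, 0.12, 0, 0.6, 0, 0, 0, 0]
}}

```text
clock: 10.85
eef_pos: [0.4627, 0.3113, 0.0079]
tool_rot: [0.92, -0.391, -0.013, 0.002]
ft_force: [-0.8, -0.0, 0.1]
grip_width: 0.0515
```

Run:
```python
from h import *
need([0.4612,0.3103,0.005],-46.2,1,.6)
```

```text
at [0.4627 0.3113 0.0079] ang -46.11 F [-0.75 -0.02  0.12] w 0.0515 t 10.85
[0.6, -0.004, 0.028, 0.049, np.float64(0.09)]
```

Request:
{"fn": "play_rows", "kwargs": {
  "deltas": [0.5, 0, 0, 0.05, 0, 0.3, 0, 0, 0, 0, 0, 0, 0, 0, 0, 0, 0, 0, 0, 0, 0, 0, 0, 0, 0, 0, 0, 0, 0, 0]
}}

```text
clock: 11.6
eef_pos: [0.4628, 0.3116, 0.0053]
tool_rot: [0.92, -0.391, -0.012, 0.001]
ft_force: [0.4, 0.1, 0.6]
grip_width: 0.0122
```

Run:
```python
from h import *
need([0.4612,0.3103,0.005],-46.2,1,.6)
```

```text
at [0.4628 0.3116 0.0053] ang -46.09 F [0.36 0.14 0.56] w 0.0122 t 11.6
[0.6, -0.002, 0.035, 0.006, np.float64(0.11)]
```

Request:
{"fn": "play_rows", "kwargs": {
  "deltas": [0, 0, 0, -0.3, 0, 0, 0, 0, -0.8, 0, 0, 0, 0, -0.9, 0, 0, 0, 0, -0.6, 0]
}}

```text
clock: 12.1
eef_pos: [0.4622, 0.3074, 0.1582]
tool_rot: [0.92, -0.391, -0.017, 0.009]
ft_force: [0.5, 0.2, -4.4]
grip_width: 0.0122
```

Run:
```python
from h import *
need([0.4996,0.045,0.15],-2.3,8,0)
print(Ro.from_quat(bot.get_obs()['tool_rot']).as_matrix()[:,2])
```

```text
at [0.4622 0.3074 0.1582] ang -46.11 F [ 0.48  0.23 -4.39] w 0.0122 t 12.1
[0, 0.448, 0.323, 0.016, np.float64(-5.48)]
[0, 0.415, 0.364, 0.016, np.float64(-5.48)]
[0, 0.379, 0.402, 0.016, np.float64(-5.48)]
[0, 0.339, 0.436, 0.016, np.float64(-5.48)]
[0, 0.296, 0.467, 0.016, np.float64(-5.48)]
[0, 0.25, 0.493, 0.016, np.float64(-5.48)]
[0, 0.202, 0.514, 0.016, np.float64(-5.48)]
[0, 0.152, 0.531, 0.016, np.float64(-5.48)]
[-0.03788193 -0.0024695  -0.99927917]
```

Request:
{"fn": "play_rows", "kwargs": {
  "deltas": [0, 0.45, 0.32, 0, -5.5, 0, 0.41, 0.36, 0, -5.5, 0, 0.38, 0.4, 0, -5.5, 0, 0.34, 0.44, 0, -5.5, 0, 0.3, 0.47, 0, -5.5, 0, 0.25, 0.49, 0, -5.5, 0, 0.2, 0.51, 0, -5.5, 0, 0.15, 0.53, 0, -5.5, 0, 0, 0, 0, 0]
}}

```text
clock: 13.22
eef_pos: [0.5026, 0.0384, 0.1556]
tool_rot: [1.0, -0.005, -0.021, 0.001]
ft_force: [-1.3, 0.3, -3.1]
grip_width: 0.0121
```

Run:
```python
from h import *
need([0.4996,0.045,0.15],-2.3,1,0)
print(Ro.from_quat(bot.get_obs()['tool_rot']).as_matrix()[:,2])
c=cam('wrist','w6.png'); import pickle; pickle.dump(c,open('w6.pkl','wb'))
```

```text
at [0.5026 0.0384 0.1556] ang -0.52 F [-1.34  0.29 -3.07] w 0.0121 t 13.22
[0, -0.048, -0.11, 0.094, np.float64(1.78)]
[-0.04119118 -0.00198583 -0.99914931]
```

View pics/w6.png

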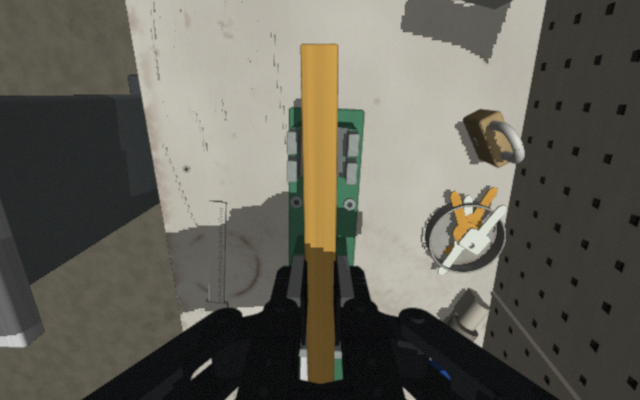

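Run:
```python
from h import *
import pickle
c=pickle.load(open('w6.pkl','rb'))
for uv in ((290,109.5),(364,110.5)): print('base end',plane(c,uv,.01).round(4))
print('cheek inner at rows',[plane(c,uv,.087).round(4) for uv in ((297,148),(347,148),(297,172),(347,172))])
g=c['color'].astype(int)
print('row150',cv2.cvtColor(c['color'],cv2.COLOR_BGR2GRAY)[145,284:366].tolist())
b=[plane(c,uv,.165).round(4) for uv in ((302,44),(338,44),(303,240),(336,240))]; print('bar',b)
```

```text
base end [0.4725 0.106  0.01  ]
base end [0.5345 0.1047 0.01  ]
cheek inner at rows [array([0.486, 0.086, 0.087]), array([0.5179, 0.0859, 0.087 ]), array([0.4855, 0.0704, 0.087 ]), array([0.5181, 0.0703, 0.087 ])]
row150 [185, 179, 157, 135, 148, 150, 152, 153, 154, 153, 152, 149, 120, 68, 44, 43, 53, 65, 93, 127, 141, 146, 147, 150, 153, 156, 156, 155, 154, 153, 151, 149, 147, 145, 147, 147, 147, 148, 148, 150, 150, 151, 154, 154, 153, 155, 154, 154, 155, 158, 158, 151, 126, 107, 110, 111, 111, 110, 96, 69, 68, 64, 57, 54, 100, 138, 153, 153, 154, 152, 151, 152, 151, 145, 119, 98, 98, 103, 143, 179, 184, 183]
bar [array([0.4978, 0.1366, 0.165 ]), array([0.511 , 0.1364, 0.165 ]), array([0.496 , 0.0578, 0.165 ]), array([0.5107, 0.058 , 0.165 ])]
```

Request:
{"fn": "play_rows", "kwargs": {
  "deltas": [0, -0.04, -0.13, 0.4, 1.8, 0, 0, 0, 0.4, 0, 0, 0, 0, 0.3, 0, 0, 0, 0, 0, 0]
}}

```text
clock: 13.78
eef_pos: [0.4958, 0.0507, 0.0872]
tool_rot: [1.0, -0.02, -0.022, 0.0]
ft_force: [0.2, -0.1, -2.9]
grip_width: 0.0118
```

Run:
```python
from h import *
need([0.5004,0.045,0.0565],-2.3,1,0)
print(Ro.from_quat(bot.get_obs()['tool_rot']).as_matrix()[:,2])
```

```text
at [0.4958 0.0507 0.0872] ang -2.26 F [ 0.24 -0.13 -2.89] w 0.0118 t 13.78
[0, 0.102, 0.091, 0.508, np.float64(0.04)]
[-4.34852508e-02  7.61656125e-05 -9.99054066e-01]
```

Request:
{"fn": "play_rows", "kwargs": {
  "deltas": [0, 0.07, 0.08, 0, 0, 0, 0.02, 0, 0.25, 0, 0, 0, 0, 0, 0]
}}

```text
clock: 14.15
eef_pos: [0.502, 0.0464, 0.0727]
tool_rot: [1.0, -0.019, -0.02, 0.0]
ft_force: [0.1, -1.1, -3.1]
grip_width: 0.0117
```

Run:
```python
from h import *
need([0.5004,0.045,0.0565],-2.3,1,0)
```

```text
at [0.502  0.0464 0.0727] ang -2.2 F [ 0.11 -1.1  -3.09] w 0.0117 t 14.15
[0, -0.014, 0.024, 0.271, np.float64(0.1)]
```

Request:
{"fn": "play_rows", "kwargs": {
  "deltas": [0, -0.015, 0, 0.13, 0, 0, 0, 0, 0.09, 0, 0, 0, 0, 0, 0]
}}

```text
clock: 14.52
eef_pos: [0.5008, 0.0464, 0.0589]
tool_rot: [1.0, -0.019, -0.02, 0.0]
ft_force: [0.3, 0.2, -3.4]
grip_width: 0.012
```

Run:
```python
from h import *
need([0.5004,0.045,0.0565],-2.3,1,0)
```

```text
at [0.5008 0.0464 0.0589] ang -2.22 F [ 0.27  0.25 -3.37] w 0.012 t 14.53
[0, -0.003, 0.023, 0.041, np.float64(0.08)]
```

Request:
{"fn": "play_rows", "kwargs": {
  "deltas": [0, 0, 0, 0.03, 0, 0, 0, 0, 0.02, 0, 0, 0, 0, 0, 0]
}}

```text
clock: 14.9
eef_pos: [0.501, 0.0464, 0.0566]
tool_rot: [1.0, -0.019, -0.019, 0.0]
ft_force: [-0.4, -0.3, -1.5]
grip_width: 0.0121
```

Request:
{"fn": "play_rows", "kwargs": {
  "deltas": [0, 0, 0, 0.02, 0, 0, 0, 0, 0, 0]
}}

```text
clock: 15.15
eef_pos: [0.5011, 0.0464, 0.0565]
tool_rot: [1.0, -0.019, -0.019, 0.0]
ft_force: [-1.2, 0.2, -1.4]
grip_width: 0.0118
```

Request:
{"fn": "play_rows", "kwargs": {
  "deltas": [0, 0, 0.04, 0, 0, 0, 0, 0.04, 0, 0, 0, 0, 0.04, 0, 0, 0, 0, 0.04, 0, 0, 0, 0, 0.02, 0, 0]
}}

```text
clock: 15.78
eef_pos: [0.5011, 0.0363, 0.0566]
tool_rot: [1.0, -0.019, -0.019, -0.001]
ft_force: [-1.1, 2.3, -0.1]
grip_width: 0.0118
```

Request:
{"fn": "play_rows", "kwargs": {
  "deltas": [0, 0, 0.02, 0, 0, 0, 0, 0.02, 0, 0]
}}

```text
clock: 16.02
eef_pos: [0.501, 0.0339, 0.0566]
tool_rot: [1.0, -0.019, -0.019, -0.002]
ft_force: [-0.6, 2.6, 0.5]
grip_width: 0.0121
```

Request:
{"fn": "play_rows", "kwargs": {
  "deltas": [0, 0, 0.02, 0, 0, 0, 0, 0.02, 0, 0]
}}

```text
clock: 16.27
eef_pos: [0.5008, 0.0313, 0.0566]
tool_rot: [1.0, -0.019, -0.019, -0.002]
ft_force: [-0.9, 1.7, 0.7]
grip_width: 0.0119
```

Request:
{"fn": "play_rows", "kwargs": {
  "deltas": [0, 0, 0.02, 0, 0, 0, 0, 0.02, 0, 0]
}}

```text
clock: 16.52
eef_pos: [0.5008, 0.0297, 0.0566]
tool_rot: [1.0, -0.019, -0.019, -0.003]
ft_force: [0.1, 5.8, -0.4]
grip_width: 0.0119
```

Request:
{"fn": "play_rows", "kwargs": {
  "deltas": [0, 0, 0.02, 0, 0, 0, 0, 0.02, 0, 0]
}}

```text
clock: 16.77
eef_pos: [0.5008, 0.0296, 0.0567]
tool_rot: [1.0, -0.018, -0.019, -0.005]
ft_force: [-0.6, 6.2, -0.2]
grip_width: 0.0118
```

Request:
{"fn": "play_rows", "kwargs": {
  "deltas": [0, 0, 0.02, 0, 0, 0, 0, 0.02, 0, 0]
}}

```text
clock: 17.02
eef_pos: [0.5007, 0.0295, 0.0568]
tool_rot: [1.0, -0.017, -0.019, -0.008]
ft_force: [-0.9, 6.5, -0.5]
grip_width: 0.012
```

Request:
{"fn": "play_rows", "kwargs": {
  "deltas": [0, 0, 0.035, 0, 0, 0, 0, 0.035, 0, 0, 0, 0, 0.035, 0, 0, 0, 0, 0.035, 0, 0]
}}

```text
clock: 17.52
eef_pos: [0.5005, 0.0293, 0.0573]
tool_rot: [1.0, -0.015, -0.019, -0.017]
ft_force: [-0.5, 9.2, 0.6]
grip_width: 0.0117
```

Request:
{"fn": "play_rows", "kwargs": {
  "deltas": [0.1, 0, 0, 0, 0, 0.25, 0, 0, 0, 0, 0.35, 0, 0, 0, 0, 0.35, 0, 0, 0, 0]
}}

```text
clock: 18.02
eef_pos: [0.5016, 0.0278, 0.0578]
tool_rot: [1.0, -0.015, -0.017, -0.015]
ft_force: [-0.2, 0.3, 0.2]
grip_width: 0.0301
```

Request:
{"fn": "play_rows", "kwargs": {
  "deltas": [0.35, 0, 0, -0.3, 0, 0.35, 0, 0, -0.6, 0, 0.35, 0, 0, -0.7, 0, 0.35, 0, 0.4, -0.7, 0, 0.35, 0, 0, 0, 0]
}}

```text
clock: 18.65
eef_pos: [0.5056, -0.0027, 0.1982]
tool_rot: [1.0, -0.016, -0.018, -0.014]
ft_force: [-0.2, 0.1, -0.5]
grip_width: 0.0298
```

Run:
```python
from h import *
st()
c=cam('wrist'); import pickle; pickle.dump(c,open('w7.pkl','wb'))
p=[proj(c,[x,y,.065])[0].round() for x,y in ((.496,-.072),(.50,.03),(.503,.128),(.4915,-.155))]; print(p)
h=cv2.cvtColor(c['color'],cv2.COLOR_BGR2HSV); m=cv2.inRange(h,(12,110,60),(30,255,255))
m[:, :200]=0; m[:,420:]=0
k=max(cv2.findContours(m,0,2)[0],key=cv2.contourArea); r=cv2.minAreaRect(k)
print([plane(c,q,.065).round(4)[:2].tolist() for q in cv2.boxPoints(r)], r)
y0=int(max(0,min(340,p[0][1]-80)))
left=c['color'][:,200:440]
s=cam('scene')['color'][180:320,260:400]
cv2.imwrite('pics/fin.png',np.hstack([cv2.resize(left,(360,600)),cv2.resize(s,(440,600),interpolation=cv2.INTER_CUBIC)]))
```

```text
clock 18.65
eef_pos [ 0.5056 -0.0027  0.1982]
tool_rot [ 0.9996 -0.0158 -0.0181 -0.014 ]
ft_force [-0.1958  0.1461 -0.4734]
grip_width 0.0298
joint_pos [-0.022   0.2972 -0.0071  1.3028  0.0277  1.5799]
[array([317., 267.]), array([317., 158.]), array([317.,  29.]), array([315., 341.])]
[[0.4979, 0.1274], [0.5108, 0.1269], [0.5055, -0.0722], [0.4896, -0.072]] ((318.4999694824219, 148.49998474121094), (236.99996948242188, 16.999996185302734), 90.0)
```

View pics/fin.png

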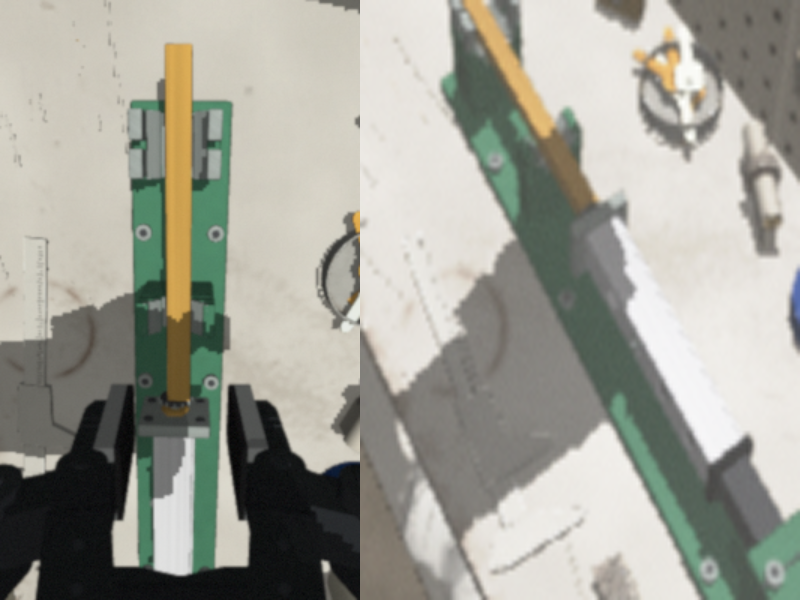

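```bash
python3 -c "
from h import *
ticket.job_done(); st()"
```

```text
the job is handed in; nothing more can be done
the job is handed in; nothing more can be done
```

I set the end stop one hole longer, laid the brass bar in both saddles against the screw head, and handed the job in at about 18.7 s. No verdict came back.

- **Button and sleeve:** I squeezed the button flush between the pads and drew the sleeve. It broke free at about 14 N and locked in the next hole. The camera put the stop plate about 30.7 mm from its start, with the button seen standing out again.
- **Bar:** I gripped it at mid-length and lowered it until it was seated. I then pushed it endways until it stopped moving, ending at about 9 N on the wrist, then let go and lifted clear.
- **Last check:** after release the bar's end measured at y = -0.072 m, which is where I had measured the screw head. The bar was lying in both saddles, aligned with the jig to within about 1°. The last wrist and scene images showed the calliper and the dish still in place. I did not check every bystander numerically.

- **Not confirmed:** the final sleeve position with the slack taken up was not measured again after the push; I inferred it from the firm stop. During the push the gripper tilted about 2° and rose 0.7 mm. The bar's height in the saddles after release was judged by eye only.

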